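# Tighten a bar clamp with its torque-limiting handle until it slips

## Robot

A 6-joint arm with a two-finger parallel gripper is mounted at the origin on a cart in front of the work surface, level with it; the furniture and walls round the work are solid. World frame = base frame: x ahead of the robot, y to its left, z up, the work surface at z = 0. Lengths are in m, angles in rad, forces in N, time in s.
With the tool pointing down it reaches from about 0.375 to 0.975 m from the base axis. Payload 3.8 kg.
Tool frame: the origin (TCP) lies on the centre line of the jaws, within the pads' length; the fingertips stand 17 mm ahead of it and the grasp point (between the pads) lies 2 mm behind it (bot.tip_extent is the distance from the TCP to the fingertips, in m); z points along the fingers, y is the line along which they close (so a half turn about z gives the same grasp; the last joint's range is limited). The gripper opens to 85 mm and grips with 20 to 120 N. Pads are 22 mm wide; open, the fingers measure 114 mm over their backs; the gripper's body (76 mm by 85 mm) begins 54 mm behind the grasp point. The pads swing forward as they close: fully open they stand 13 mm farther back than shut.
Start: joints at [1.176, 0.264, 1.604, -0, 1.274, -0.037], TCP at [0.236, 0.632, 0.21] pointing down, gripper open.
Joint ranges: [-2.63, 2.63], [-0.94, 2.18], [0.31, 2.57], [-1.31, 4.45], [0, 2.66], [-2.55, 2.55]. Speed limits (rad/s): [2.57, 2.57, 3.14, 3.14, 3.14, 3.14].

## Interface

Orientations are given as a rotation vector (axis times angle).
In Python, from workcell import readout, read_camera, finish_job, bot gives the robot as it stands.
- The arm moves only by the tool jog_arm, never from a script. Its argument "deltas" is one flat list of numbers, 7 for each row, row after row: the shift along the tool's x, y, z in m, then the turn, a rotation vector about the tool's x, y, z in degrees, then the gripper command: -1 is shut, 1 is fully open, values between are in proportion. A call has 1 to 8 rows; each row is the pose to reach, as a shift and turn from the pose commanded when the call began, along the tool's axes at that moment; what a row does not reach only later rows make up. A row lasts 1/10 s, in which the tool goes at most 50 mm and 8.59 degrees, less where a joint would pass 70% of its speed; a pose out of reach is approached as far as the arm can. A call with a gripper value outside its range is refused whole. The fingers move at their own pace and stop on an object; "squeeze" is the grip in N (left out, the last holds). Time passes only in rows, so rows that repeat a pose let the fingers close. It gives the time, the measured TCP pose, the force, the opening and the grip force at its end, in the units of the state.
- readout.read_state(): the state, without advancing time (a new reading comes with each control period).
- read_camera(name): name is "scene" or "top"; returns a dict with "color" (480x640x3 uint8, blue, green, red), "fx", "fy", "cx", "cy" (pixels), "origin" and "attitude" of the camera in the world. Camera axes: x right, y down, z forward; pixel columns grow to the right and rows downward; lengths in m; the calibration is good to about 2 mm. A picture is of the moment at which its call begins. There is no depth.
- finish_job(): hands the job in; it is judged then, once.
The state is a dict: "time": time; "q": joint angles; "joint_vel": joint speeds; "joint_torque": joint torques, N m; "tool_pos": TCP position; "tcp_rot": TCP orientation; "wrist_force": force on the tool from outside, world axes, zero at the start; "torque": the same for the moment, N m; "width": opening from 0.0 (shut) to 1.0 (fully open); "grip_force": force on a finger pad.
Only numpy, scipy, OpenCV 4.12 (cv2) and the standard library are available. Lean on these libraries where they do the work, as an engineer would, in place of code of your own. Each camera call takes 0.05 s, during which the arm holds its last target. There are 200 camera calls.

## Task

Two low strap clamps stand on the jeweller's bench; a round steel bar lies in one of them, the other is empty. Tighten the clamp that holds the bar: turn its black T-handle clockwise until the strap is fully down and the torque-limiting handle slips clearly past the pointer under it, then stop turning soon after and let go, leaving the screw tight. Do not turn the empty clamp's handle.

Things in the scene. Friction and masses are not known exactly. Their poses are not given: they have to be found in the camera images.
- clamp_grip (a point): Centre of the black T-handle of the clamp with the bar, on its vertical turning axis, 69 mm above the bench; stays put as it turns (clockwise from above tightens). The handle is a flat-sided bar 64 mm long (point x), 12 mm thick (y), 18 mm high (z). Under it a neck of 10 mm diameter goes down to 47 mm above the bench, then a hub of 22 mm. Pinch across the thickness, from above.
- clamp: The clamp with the bar, bolted down: steel plate 104 mm (x) by 62 mm (y), origin at its centre on the bench. Along its x runs a steel strap 22 mm wide, top 34 mm above the bench when open, 31 mm when down. A round steel bar, 10 mm diameter, 100 mm long, lies along y under the strap's end, 30 mm to -x. The handle's axis is 5 mm to +x.
- clamp_screw (a joint): Turn of that clamp's screw, rad, growing clockwise from above. Starts at 0.15 to 0.5; at 1.0 the strap is down on the bar and the screw stops dead. It carries an aluminium pointer, 43 mm long from the axis, 40 mm above the bench, which starts right under one end of the handle and shows beyond it. Friction of 0.06 N m holds the screw where it is left; turning the handle back loosens it.
- clamp_handle (a joint): Slip of that T-handle against its screw, rad, clockwise from above: 0 while both turn together (handle over the pointer). Once the screw has stopped, the clutch slips at a steady 0.2 N m and the handle turns on past the pointer. Slipped clearly is 0.12 or more (7 degrees); over 0.6 (34 degrees) is too far. Turning back does not undo it.
- spare_screw (a joint): Turn of the screw of the other, empty clamp (the same, with no bar under its strap), rad, growing clockwise from above; its T-handle turns with it. It starts at 0.2 to 0.3 and must stay there.

How it is judged:
At the end, for the whole second after the job is handed in: The loaded clamp's screw is home (over 0.92 of 1.0 rad), its handle has slipped past the pointer by 0.12 to 0.6 rad (7 to 34 degrees) and is at rest (value of joint clamp_screw above 0.92 rad and value of joint clamp_handle between 0.12 and 0.6 rad and velocity of joint clamp_handle below 0.05 rad/s); the robot touches nothing.
It fails at once if the handle was turned on long after it slipped (more than 0.6 rad of slip) (value of joint clamp_handle above 0.6 rad).
It fails at once if the empty clamp's handle was turned (value of joint spare_screw above 0.45 rad or value of joint spare_screw below 0.05 rad).
It also fails if it takes over 32 s, if anything falls off the work surface, if the arm or the gripper's body presses on something with over 40 N, if the wrist force passes 120 N, or if a joint passes its speed limit or range.

## Working session

There is one attempt and no reset: what is moved stays moved. The work goes in short steps, Python scripts to look and compute and a tool call to move; the robot and the scene stay as the last step left them, time stands still between calls to the robot, and variables do not carry over. Pictures are saved under pics/ and viewed, at most 10 in all, crops included, and the job is handed in when it is done.

Besides the shell and the picture viewer there is one more tool, called as name(argument=value, ...) on one line, values as JSON. jog_arm: Moves the arm, as the interface text tells. Its arguments: {"type":"object","properties":{"deltas":{"type":"array"},"squeeze":{"type":"number"}},"required":["deltas"]}

```bash
mkdir -p pics; ls; python3 - <<'E'
from workcell import readout, read_camera, bot
import cv2
for n in("scene","top"):
    c=read_camera(n); cv2.imwrite(f"pics/{n}0.png",c["color"]); print(n,c["fx"],c["fy"],c["cx"],c["cy"],c["origin"],c["attitude"])
print(readout.read_state())
E
```

```text
pics
scene 580.0988777844829 580.0988777844829 312.5125331696269 242.47912995997171 [ 0.07639222 -0.2090707   0.75949818] [-2.21633625  1.28025484 -0.43093632]
top 527.5952225691317 527.5952225691317 320.0648256971655 238.99377385879677 [0.38180751 0.04085807 0.92904894] [-2.14275088  2.15625203 -0.14423517]
{'time': 0.1, 'q': array([ 1.17615097e+00,  2.64710847e-01,  1.60525667e+00, -2.68416878e-05,
        1.27369016e+00, -3.69007798e-02]), 'joint_vel': array([-1.57805596e-03, -1.57336897e-03, -3.41329439e-03, -1.27919516e-03,
        1.24666060e-03,  1.84743078e-05]), 'joint_torque': array([ 4.93894586e-04, -5.16708720e+01, -3.68588948e+01, -6.77217531e-05,
        6.35251476e-03,  7.58611307e-08]), 'tool_pos': array([0.23609755, 0.63160488, 0.20885392]), 'tcp_rot': array([-0.55886539, -3.09105863,  0.00317671]), 'wrist_force': array([ 0.4994029 , -1.70259347, -0.05848767]), 'torque': array([ 0.00221447, -0.02927432,  0.02671065]), 'grip_force': 0.0, 'width': 0.9999944680343769}
```

View pics/top0.png

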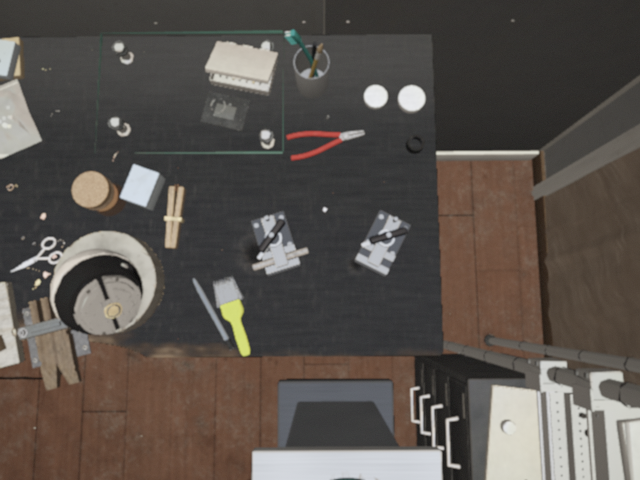

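View pics/scene0.png

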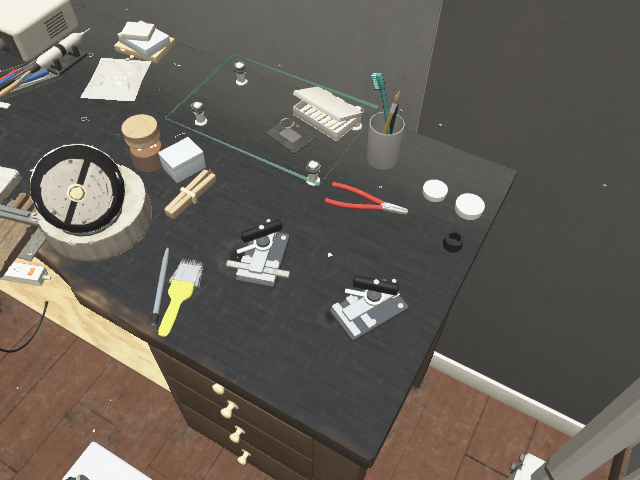

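The loaded clamp is near (275,243) in the top view, with the bar at about (281,260) and the handle at about (271,233). In the scene view its handle is near (262,231). The empty clamp is at (383,243) in the top view. Next I'll zoom in on the loaded one.

```bash
cat > h.py <<'E'
import numpy as np, cv2
from scipy.spatial.transform import Rotation as R
from workcell import readout, read_camera
def ray(c,u,v):
    d=R.from_rotvec(c["attitude"]).apply([(u-c["cx"])/c["fx"],(v-c["cy"])/c["fy"],1]); return np.array(c["origin"]),d
def onz(c,u,v,z):
    o,d=ray(c,u,v); return o+d*(z-o[2])/d[2]
def pix(c,p):
    q=R.from_rotvec(c["attitude"]).inv().apply(np.array(p)-c["origin"]); return q[:2]/q[2]*[c["fx"],c["fy"]]+[c["cx"],c["cy"]]
E
python3 - <<'E'
from h import *
a=cv2.imread("pics/top0.png")[200:290,235:325]; b=cv2.imread("pics/scene0.png")[205:295,215:305]
f=lambda i:cv2.resize(i,(400,400)) if 0 else cv2.resize(i,None,fx=4.4,fy=4.4,interpolation=cv2.INTER_CUBIC)
cv2.imwrite("pics/z0.png",np.hstack([f(a),f(b)]))
E
```

```text
(no output)
```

View pics/z0.png

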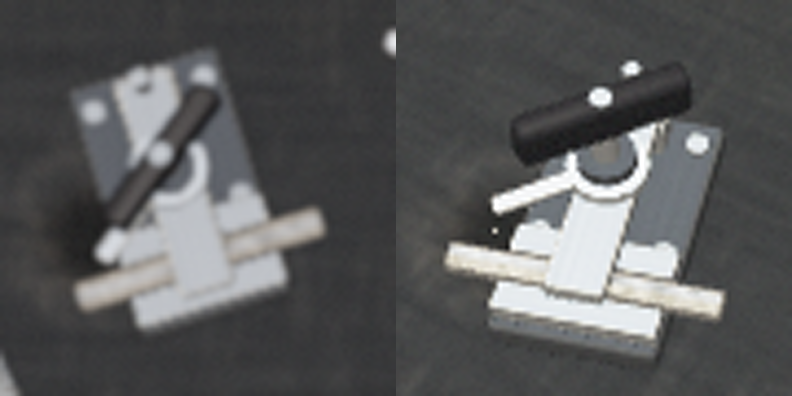

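```bash
python3 - <<'E'
from h import *
T=read_camera("top");S=read_camera("scene")
zt=lambda x,y:(x/4.4+235,y/4.4+200); zs=lambda x,y:((x-396)/4.4+215,y/4.4+205)
def tri(a,b):
    o1,d1=ray(T,*a);o2,d2=ray(S,*b)
    k=np.linalg.lstsq(np.c_[d1,-d2],o2-o1,rcond=None)[0]; p,q=o1+k[0]*d1,o2+k[1]*d2
    return (p+q)/2,np.linalg.norm(p-q)
print(tri(zt(160,153),zs(600,97)))
for z in(.078,):
  c=onz(T,*zt(160,153),z); print("top",c,"scene",onz(S,*zs(600,97),z))
  # handle axis from dark contour end mids
  e1,e2=onz(T,*zt(208,93),z),onz(T,*zt(118,218),z); print(e1,e2,np.linalg.norm(e1-e2),(e1+e2)/2,np.degrees(np.arctan2(*(e1-e2)[1::-1])))
p=onz(T,*zt(108,246),.04);print("ptr top",p, "scene",onz(S,*zs(494,203),.04))
b1,b2=onz(T,*zt(78,295),.02),onz(T,*zt(323,220),.02);print("bar",b1,b2,np.linalg.norm(b1-b2))
s=readout.read_state();print(s["tool_pos"],R.from_rotvec(s["tcp_rot"]).as_matrix().round(3))
E
```

```text
(array([0.50759443, 0.12236443, 0.07053866]), np.float64(0.0009656030846721563))
top [0.5062006  0.12202856 0.078     ] scene [0.50322845 0.11840647 0.078     ]
[0.5286318  0.10432089 0.078     ] [0.48205261 0.13737998 0.078     ] 0.05711852058921823 [0.5053422  0.12085043 0.078     ] -35.36482391828758
ptr top [0.47570076 0.14544393 0.04      ] scene [0.4693551  0.14308328 0.04      ]
bar [0.458556   0.15939276 0.02      ] [0.48757146 0.06312122 0.02      ] 0.10054902098498332
[0.23621963 0.63178885 0.20923019] [[-0.937  0.35  -0.001]
 [ 0.35   0.937 -0.001]
 [ 0.    -0.001 -1.   ]]
```

```bash
python3 - <<'E'
from h import *
T=read_camera("top");S=read_camera("scene")
o1,d1=ray(T,112,311);o2,d2=ray(S,77,192)
k=np.linalg.lstsq(np.c_[d1,-d2],o2-o1,rcond=None)[0];print(o1+k[0]*d1,o2+k[1]*d2)
s=readout.read_state();r=R.from_rotvec(s["tcp_rot"])
print(r.inv().apply(np.array([.506,.121,.17])-s["tool_pos"]), s["time"])
# dark handle mask
c=T["color"][210:260,250:295];m=(c.max(2)<38).astype(np.uint8)
n,l,st,ce=cv2.connectedComponentsWithStats(m)
for i in range(1,n):
  if st[i,4]>40:
    y,x=np.where(l==i);P=np.array([onz(T,a+250,b+210,.078)[:2] for a,b in zip(x,y)]);w,v=np.linalg.eigh(np.cov(P.T));print(st[i],P.mean(0),np.sqrt(w*12),np.degrees(np.arctan2(v[1,1],v[0,1])))
E
```

```text
[0.38439703 0.35193942 0.13979329] [0.38697896 0.34940089 0.13880121]
[-0.43160167 -0.38416451  0.03989485] 0.3
[ 0 37  9 13 56] [0.47762884 0.14959843] [0.01054571 0.01903707] 164.98637657841564
```

jog_arm(deltas=[0,0,-0.05,0,0,0,1,0,0,-0.1,0,0,0,1,-0.432,-0.384,-0.1,0,0,16.5,0,-0.432,-0.384,-0.1,0,0,16.5,0,-0.432,-0.384,-0.1,0,0,16.5,0,-0.432,-0.384,-0.1,0,0,16.5,0,-0.432,-0.384,-0.1,0,0,16.5,0,-0.432,-0.384,-0.1,0,0,16.5,0], squeeze=60)

```text
time: 1.1
tool_pos: [0.3771, 0.3652, 0.3102]
tcp_rot: [0.996, 2.979, 0.001]
wrist_force: [-0.5, -0.2, 0.0]
width: 0.498
grip_force: 0.0
```

```bash
python3 - <<'E'
from h import *
s=readout.read_state();r=R.from_rotvec(s["tcp_rot"])
print(s["time"],s["tool_pos"],r.as_matrix().round(3)[:2],r.inv().apply(np.array([.506,.121,.13])-s["tool_pos"]),s["q"])
E
```

```text
1.1 [0.37711329 0.36518927 0.31024797] [[-0.799  0.601  0.001]
 [ 0.601  0.799  0.   ]] [-0.24977615 -0.11767619  0.18026009] [ 7.22025342e-01 -7.01637690e-02  1.78630906e+00 -2.00869584e-04
  1.42481037e+00 -2.03445120e-01]
```

jog_arm(deltas=[-0.04,-0.019,0,0,0,0,0,-0.08,-0.038,0,0,0,0,0,-0.25,-0.118,0.17,0,0,0,0,-0.25,-0.118,0.17,0,0,0,0,-0.25,-0.118,0.17,0,0,0,0,-0.25,-0.118,0.17,0,0,0,0,-0.25,-0.118,0.17,0,0,0,0,-0.25,-0.118,0.17,0,0,0,0])

```text
time: 1.9
tool_pos: [0.5028, 0.1183, 0.135]
tcp_rot: [-1.0, -2.971, 0.008]
wrist_force: [-0.3, -0.4, -0.8]
width: 0.503
grip_force: 0.0
```

```bash
python3 - <<'E'
from h import *
s=readout.read_state();r=R.from_rotvec(s["tcp_rot"])
print(s["time"],s["tool_pos"],r.as_matrix().round(3)[:2],r.inv().apply(np.array([.506,.121,.071])-s["tool_pos"]),s["q"])
f=lambda i:cv2.resize(i,(400,400),interpolation=cv2.INTER_CUBIC)
S=read_camera("scene");T=read_camera("top")
cv2.imwrite("pics/z1.png",np.hstack([f(T["color"][195:295,225:325]),f(S["color"][185:285,205:305])]))
E
```

```text
1.9 [0.50277967 0.11833144 0.13502135] [[-0.796  0.605 -0.008]
 [ 0.605  0.796 -0.003]] [-0.00125427  0.00453661  0.06398493] [ 1.83888425e-01  3.11335769e-02  2.01357796e+00 -1.51301285e-03
  1.10543907e+00 -7.36581752e-01]
```

View pics/z1.png

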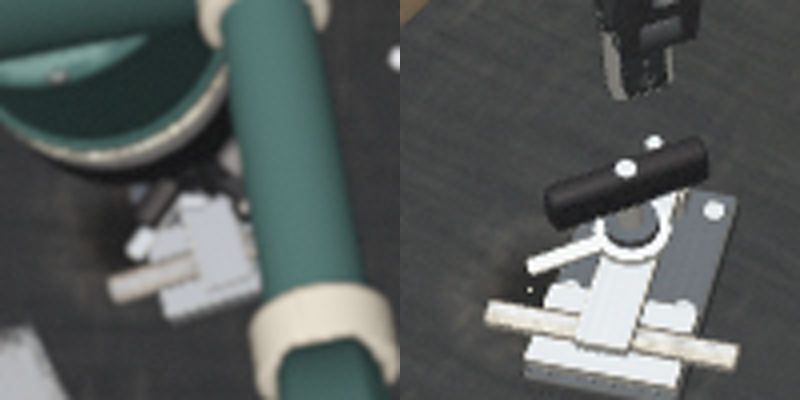

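jog_arm(deltas=[0,0.004,0.025,0,0,0,0,0,0.004,0.05,0,0,0,0,0,0.004,0.05,0,0,0,0,0,0.004,0.05,0,0,0,0])

```text
time: 2.4
tool_pos: [0.508, 0.1268, 0.0915]
tcp_rot: [0.994, 2.979, 0.001]
wrist_force: [0.2, 0.3, 0.1]
width: 0.504
grip_force: 0.0
```

```bash
cat > st.py <<'E'
from h import *
import sys
s=readout.read_state();r=R.from_rotvec(s["tcp_rot"]);m=r.as_matrix()
print(s["time"],s["tool_pos"].round(4),"yaw",np.degrees(np.arctan2(m[1,0],m[0,0])).round(2),"z",m[:,2].round(3),r.inv().apply(np.array([.506,.121,.071])-s["tool_pos"]).round(4),"q",s["q"].round(3),"F",s["wrist_force"].round(2),"M",s["torque"].round(3),s["width"],s["grip_force"])
if len(sys.argv)>1:
    S=read_camera("scene");T=read_camera("top")
    f=lambda i:cv2.resize(i,(400,400),interpolation=cv2.INTER_CUBIC)
    cv2.imwrite(sys.argv[1],np.hstack([f(T["color"][195:295,225:325]),f(S["color"][185:285,205:305])]))
E
python3 st.py pics/z2.png
```

```text
2.4 [0.508  0.1268 0.0915] yaw 143.08 z [ 0.001  0.001 -1.   ] [-0.0019 -0.0058  0.0205] q [ 0.197  0.085  2.045  0.     1.01  -0.73 ] F [0.24 0.25 0.14] M [ 0.015 -0.037 -0.007] 0.5038323380274916 0.0
```

View pics/z2.png

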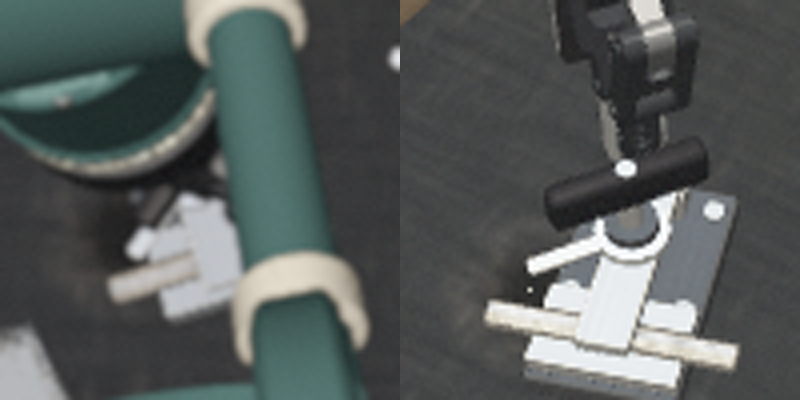

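```bash
python3 - <<'E'
from h import *
S=read_camera("scene");s=readout.read_state();r=R.from_rotvec(s["tcp_rot"])
g=lambda p:((pix(S,p)-[205,185])*4+[400,0]).round(0)
for y in(-.0215,.0215,-.03,.03):
  for z in(-.03,.005,.017): print(y,z,g(s["tool_pos"]+r.apply([0,y,z])))
print(g([.506,.121,.078]),g([.506,.121,.069]))
E
```

```text
-0.0215 -0.03 [628. 115.]
-0.0215 0.005 [635. 175.]
-0.0215 0.017 [637. 195.]
0.0215 -0.03 [588.  30.]
0.0215 0.005 [595.  92.]
0.0215 0.017 [597. 112.]
-0.03 -0.03 [637. 132.]
-0.03 0.005 [643. 192.]
-0.03 0.017 [645. 212.]
0.03 -0.03 [580.  14.]
0.03 0.005 [587.  76.]
0.03 0.017 [590.  96.]
[624. 160.] [625. 175.]
```

```bash
python3 - <<'E'
from h import *
S=read_camera("scene")
cv2.imwrite("pics/z3.png",cv2.resize(S["color"][160:245,225:305],None,fx=7,fy=7,interpolation=cv2.INTER_NEAREST))
E
```

```text
(no output)
```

View pics/z3.png

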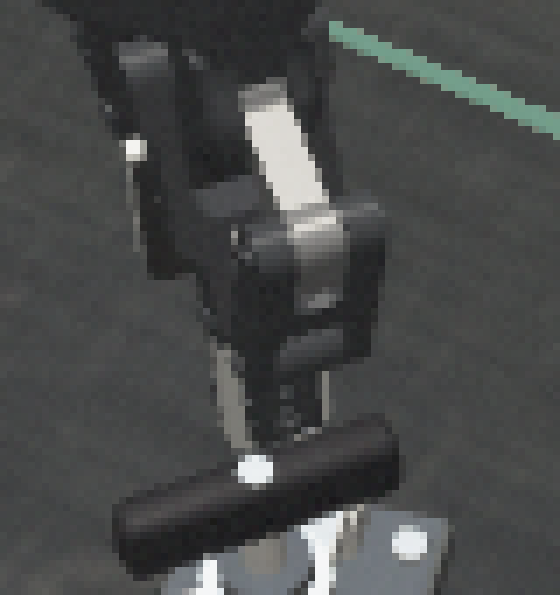

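jog_arm(deltas=[-0.002,-0.005,0.006,0,0,0,0,-0.002,-0.005,0.012,0,0,0,0,-0.002,-0.005,0.012,0,0,0,0])

```text
time: 2.9
tool_pos: [0.5052, 0.1199, 0.0769]
tcp_rot: [-0.997, -2.977, 0.002]
wrist_force: [-0.2, 0.3, 0.0]
width: 0.501
grip_force: 0.0
```

```bash
python3 st.py; python3 - <<'E'
from h import *
S=read_camera("scene")
cv2.imwrite("pics/z4.png",cv2.resize(S["color"][160:245,225:305],None,fx=7,fy=7,interpolation=cv2.INTER_NEAREST))
E
```

```text
2.9 [0.5052 0.1199 0.0769] yaw 142.97 z [-0.002 -0.    -1.   ] [0.     0.0014 0.0059] q [ 0.185  0.096  2.063  0.     0.984 -0.74 ] F [-0.2   0.31  0.04] M [-0.008  0.018  0.038] 0.5014797155502464 0.0
```

View pics/z4.png

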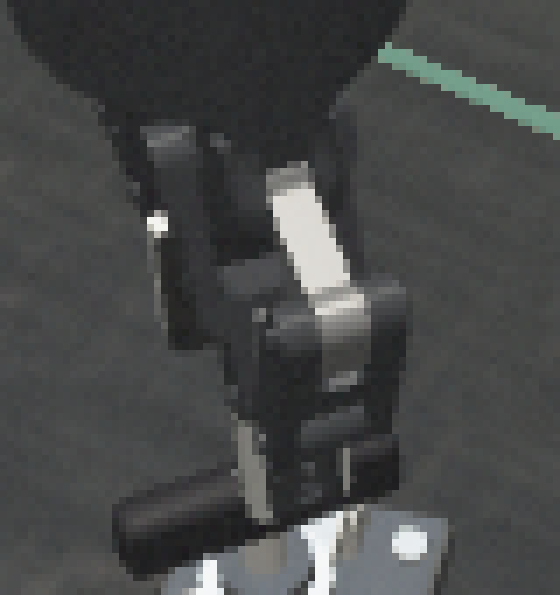

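The near finger now stands in front of the handle around (305,470) in the crop, and the handle lies between the jaws. I'll go down 5 mm and close.

jog_arm(deltas=[0,0.001,0.005,0,0,0,0,0,0.001,0.005,0,0,0,-0.4,0,0.001,0.005,0,0,0,-0.7,0,0.001,0.005,0,0,0,-1,0,0.001,0.005,0,0,0,-1,0,0.001,0.005,0,0,0,-1,0,0.001,0.005,0,0,0,-1], squeeze=60)

```text
time: 3.65
tool_pos: [0.5069, 0.1212, 0.0732]
tcp_rot: [0.997, 2.979, 0.0]
wrist_force: [-0.0, 0.4, 0.8]
width: -0.003
grip_force: 0.0
```

```bash
python3 st.py
```

```text
3.65 [0.5069 0.1212 0.0732] yaw 143.0 z [ 0.  0. -1.] [ 0.0007 -0.0007  0.0022] q [ 0.187  0.103  2.064 -0.     0.975 -0.738] F [-0.04  0.44  0.79] M [ 0.027 -0.006  0.022] -0.0030878066518405314 0.0
```

```bash
python3 - <<'E'
from h import *
S=read_camera("scene");T=read_camera("top")
a=cv2.resize(S["color"][160:260,215:295],None,fx=5,fy=5,interpolation=cv2.INTER_NEAREST)
b=cv2.resize(T["color"][195:295,235:305],None,fx=5,fy=5,interpolation=cv2.INTER_NEAREST)
cv2.imwrite("pics/z5.png",np.hstack([a,b]))
E
```

```text
(no output)
```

View pics/z5.png

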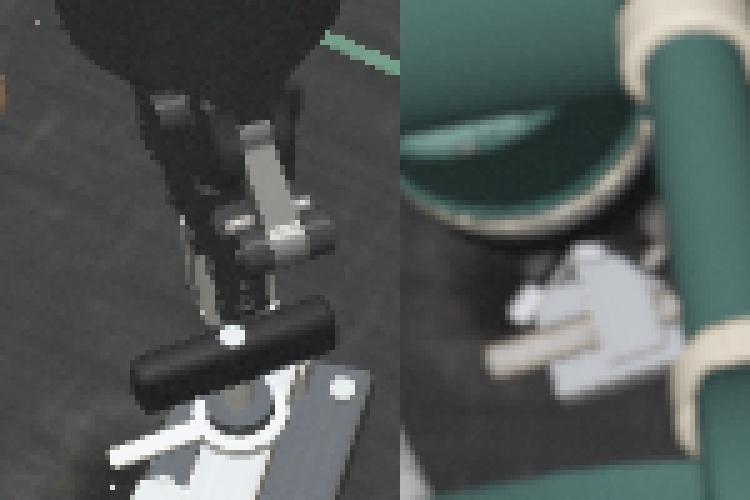

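```bash
python3 - <<'E'
from h import *
from workcell import bot
S=read_camera("scene");T=read_camera("top");s=readout.read_state();r=R.from_rotvec(s["tcp_rot"])
for x,y,z in((0,0,.017),(-.011,0,.017),(.011,0,.017),(0,-.01,.017),(0,0,0),(0,0,-.03)): print((x,y,z),((pix(S,s["tool_pos"]+r.apply([x,y,z]))-[215,160])*5).round())
for p in([.506,.121,.078],[.506,.121,.069]):print(((pix(S,p)-[215,160])*5).round())
print(bot,[ (k,getattr(bot,k)) for k in dir(bot) if k[0]!='_'])
E
```

```text
(0, 0, 0.017) [235. 368.]
(-0.011, 0, 0.017) [269. 357.]
(0.011, 0, 0.017) [201. 379.]
(0, -0.01, 0.017) [247. 392.]
(0, 0, 0) [232. 333.]
(0, 0, -0.03) [225. 270.]
[230. 325.]
[231. 344.]
<Robot object at 0x7f1b18fbc050> [('MotionError', <class 'workcell.MotionError'>), ('tip_extent', 0.017)]
```

The jaws closed fully (width 0), and the visible tip line at about (238,313) lies just above the cap at (232,335). That puts the tips over the handle, not around it. I'll open, go lower in small steps while watching the force, and close again.

jog_arm(deltas=[0,0,0,0,0,0,0,0,0,0,0,0,0,0,0,0,0,0,0,0,0,0,0,0.005,0,0,0,0,0,0,0.01,0,0,0,0,0,0,0.01,0,0,0,0])

```text
time: 4.45
tool_pos: [0.5059, 0.1209, 0.0619]
tcp_rot: [-0.996, -2.977, 0.002]
wrist_force: [-0.2, 0.6, 0.4]
width: 0.503
grip_force: 0.0
```

```bash
python3 st.py; python3 - <<'E'
from h import *
S=read_camera("scene");s=readout.read_state();r=R.from_rotvec(s["tcp_rot"])
a=cv2.resize(S["color"][180:260,225:305],None,fx=6,fy=6,interpolation=cv2.INTER_NEAREST)
a=np.clip(255*(a/255.)**.5,0,255).astype(np.uint8)
def dot(p,c): cv2.circle(a,tuple(int(v) for v in (pix(S,p)-[225,180])*6),3,c,-1)
for y in(-.0215,.0215): dot(s["tool_pos"]+r.apply([0,y,.011]),(0,0,255))
dot([.506,.121,.078],(0,255,0))
cv2.imwrite("pics/z6.png",a)
E
```

```text
4.45 [0.5059 0.1209 0.0619] yaw 143.0 z [-0.002 -0.    -1.   ] [-0.0001  0.0001 -0.0091] q [ 0.187  0.117  2.072 -0.     0.954 -0.738] F [-0.2   0.59  0.35] M [-0.015  0.051  0.006] 0.5034229476585312 0.0
```

View pics/z6.png

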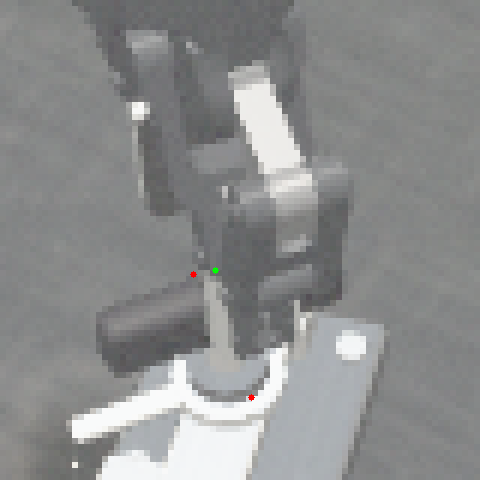

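The near finger's tip is now at about (245,355), in front of the handle and below its top edge. The cap at (217,270) is hidden. I'll close now.

jog_arm(deltas=[0,0,0,0,0,0,-0.5,0,0,0,0,0,0,-1,0,0,0,0,0,0,-1,0,0,0,0,0,0,-1,0,0,0,0,0,0,-1], squeeze=60)

```text
time: 5.0
tool_pos: [0.507, 0.1212, 0.0632]
tcp_rot: [0.997, 2.979, 0.0]
wrist_force: [-0.3, -0.3, 0.4]
width: -0.0
grip_force: 0.0
```

```bash
python3 st.py
```

```text
5.0 [0.507  0.1212 0.0632] yaw 143.0 z [ 0.  0. -1.] [ 0.0007 -0.0007 -0.0078] q [ 0.187  0.116  2.071 -0.     0.955 -0.738] F [-0.27 -0.34  0.36] M [-0.04   0.001 -0.035] -0.00043884141070146956 0.0
```

```bash
python3 - <<'E'
from h import *
S=read_camera("scene");c=S["color"];b=cv2.imread("pics/scene0.png")
g=cv2.cvtColor(c,cv2.COLOR_BGR2GRAY);g0=cv2.cvtColor(b,cv2.COLOR_BGR2GRAY)
print("cols",list(range(246,286,2)))
for v in range(212,250):print(v,' '.join('%3d'%x for x in g[v,246:286:1][::2]),' | ',' '.join('%3d'%x for x in g0[v,246:286][::2]))
E
```

```text
cols [246, 248, 250, 252, 254, 256, 258, 260, 262, 264, 266, 268, 270, 272, 274, 276, 278, 280, 282, 284]
212  75  74  73 104  47  39  41  58  43  82  83 100 220 187 157  93  71  67  56  73  |   70  71  72  72  67  67  69  72  71  69  72  68  67  65  67  66  67  68  68  66
213  73  71  72  96  40  43  43  42  45  94 114 105 165 146 138 122  63  56  61  73  |   68  73  69  69  69  70  73  74  70  71  73  72  65  64  66  66  66  68  68  70
214  71  75  71  93  79  45  40  41  47 109  93  78 138 127 119 106  54  42  57  73  |   70  72  70  69  68  70  71  69  70  72  72  72  69  68  67  68  67  66  68  72
215  74  75  73  93 115  63  41  40  64  64  78  72  92 111  96  82  44  48  68  72  |   72  71  73  68  71  67  71  67  69  72  71  66  71  70  69  67  68  62  67  72
216  72  74  76  85 116 123  40  43  40  57  70  66  85  90  73  68  52  69  70  71  |   68  72  72  70  69  72  68  66  70  70  69  68  69  70  68  69  69  67  65  69
217  72  69  74  84  96  84  43  41  45  45  61  55  59  71  68  74  70  70  68  71  |   68  69  68  72  74  72  67  68  66  68  67  69  71  71  72  70  6
[... 4689 characters left out ...]
 115 114 116 120 117 119 115
246 163 247 246 246 246 246 231  76  73  72 187 246 230 119 121 121 122 122 120 119  |  159 246 245 245 245 246 227  73  69  73 181 245 227 116 114 116 120 117 119 116
247 246 246 246 246 229 246 246 229 188 229 246 246 135 119 120 118 123 119 122 117  |  245 245 245 245 226 245 245 224 184 226 245 245 129 118 118 116 120 116 117 111
248 246 246 246 176 113 156 244 246 246 246 246 221 115 118 122 118 119 120 120 113  |  245 245 245 170 106 154 243 245 245 245 245 216 114 114 117 116 119 116 118 111
249 246 234 142 108 118 200 153 243 244 244 147 142 111 118 121 120 122 121 121 114  |  245 230 138 104 117 194 147 242 242 243 144 138 110 117 116 116 118 117 115 113
```

The shut tips now cover the cap, with their bottom edge at about row 228 on the cap at (262,227). They therefore sit right at the handle top, and the real tips are about 30 mm higher than assumed. I'll open and go about 20 mm lower, checking the force on the way.

jog_arm(deltas=[0,0,0,0,0,0,0,0,0,0,0,0,0,0,0,0,0,0,0,0,0,0,0,0.005,0,0,0,0,0,0,0.01,0,0,0,0,0,0,0.01,0,0,0,0])

```text
time: 5.65
tool_pos: [0.5058, 0.1209, 0.0519]
tcp_rot: [-0.996, -2.977, 0.002]
wrist_force: [-0.1, -0.7, -0.1]
width: 0.5
grip_force: 0.0
```

jog_arm(deltas=[0,0,0.004,0,0,0,0,0,0,0.008,0,0,0,0,0,0,0.008,0,0,0,0])

```text
time: 5.95
tool_pos: [0.5062, 0.121, 0.0443]
tcp_rot: [-0.997, -2.978, 0.001]
wrist_force: [-0.7, 0.2, -0.4]
width: 0.5
grip_force: 0.0
```

```bash
python3 st.py;python3 - <<'E'
from h import *
S=read_camera("scene");c=S["color"];b=cv2.imread("pics/scene0.png")
d=(np.abs(c.astype(int)-b).max(2)>14)
for v in range(222,262,1):print(v,''.join('#' if x else '.' for x in d[v,240:300]))
E
```

```text
5.95 [0.5062 0.121  0.0443] yaw 143.0 z [-0.001 -0.    -1.   ] [ 0.0002 -0.0002 -0.0267] q [ 0.187  0.141  2.084  0.     0.918 -0.738] F [-0.73  0.21 -0.43] M [0.032 0.017 0.007] 0.5004818997365237 0.0
222 ...........####...#..#.....#.#########.#####................
223 ..................#.##.#...##..#####...##.##................
224 ..................####.##.................##................
225 ..................#########.####.....#....#.................
226 ...................#############.######.#.#.................
227 ..................############..######....#.................
228 ..................##########....######....#.................
229 ....................####.......######.....#.................
230 ...................##...........##.......##.................
231 .....................#...............#.###..................
232 ...................#.##......#...#########..................
233 ...................##.#........###########..................
234 ...................#####....##############..................
235 ....................####..################.......
[... 1001 characters left out ...]
..................................................
252 ............................................................
253 ............................................................
254 ............................................................
255 ............................................................
256 ............................................................
257 ............................................................
258 ............................................................
259 ............................................................
260 ............................................................
261 ............................................................
```

jog_arm(deltas=[0,0,0,0,0,0,-0.5,0,0,0,0,0,0,-1,0,0,0,0,0,0,-1,0,0,0,0,0,0,-1,0,0,0,0,0,0,-1], squeeze=60)

```text
time: 6.5
tool_pos: [0.5074, 0.1215, 0.0455]
tcp_rot: [0.997, 2.978, 0.001]
wrist_force: [0.8, 1.4, 0.7]
width: 0.117
grip_force: 60.6
```

```bash
python3 st.py
```

```text
6.5 [0.5074 0.1215 0.0455] yaw 142.99 z [ 0.001  0.001 -1.   ] [ 0.0008 -0.0012 -0.0255] q [ 1.870e-01  1.400e-01  2.083e+00  1.000e-03  9.180e-01 -7.380e-01] F [0.79 1.45 0.73] M [ 0.373 -0.062  0.038] 0.116774190762415 60.64742982387543
```

jog_arm(deltas=[0,0,0,0,0,4,-1,0,0,0,0,0,8,-1,0,0,0,0,0,12,-1,0,0,0,0,0,16,-1,0,0,0,0,0,20,-1,0,0,0,0,0,24,-1,0,0,0,0,0,24,-1])

```text
time: 7.2
tool_pos: [0.507, 0.1212, 0.0455]
tcp_rot: [1.595, 2.707, 0.0]
wrist_force: [-0.7, 1.5, 4.1]
width: 0.116
grip_force: 60.9
```

```bash
cat > ptr.py <<'E'
from h import *
S=read_camera("scene");c=S["color"]
# bright pointer pixels left of hub, on z=.04 plane within 18..48 mm of axis
o=onz(S,261.4,227,.078)[:2]
vs,us=np.where(c.min(2)>170);P=np.array([onz(S,u,v,.042)[:2] for u,v in zip(us,vs)])-o
r=np.hypot(*P.T);a=np.degrees(np.arctan2(P[:,1],P[:,0]))%360
for lo,hi in((30,36),(36,42),(42,46)):
    k=(r>lo/1e3)&(r<hi/1e3);h,_=np.histogram(a[k],np.arange(0,361,5));print(lo,[(i*5,n) for i,n in enumerate(h) if n])
cv2.imwrite("pics/last.png",cv2.resize(c[200:280,215:305],None,fx=6,fy=6,interpolation=cv2.INTER_NEAREST))
E
python3 st.py; python3 ptr.py
```

```text
7.2 [0.507  0.1212 0.0455] yaw 118.99 z [ 0.  0. -1.] [ 0.0003 -0.001  -0.0255] q [ 0.187  0.14   2.083  0.     0.919 -0.319] F [-0.72  1.51  4.12] M [ 0.212  0.138 -0.05 ] 0.1155242818563273 60.88042974472046
30 [(115, np.int64(4)), (120, np.int64(4)), (125, np.int64(4)), (165, np.int64(2)), (170, np.int64(4)), (175, np.int64(2)), (180, np.int64(5)), (185, np.int64(6)), (190, np.int64(6)), (195, np.int64(7)), (200, np.int64(6)), (205, np.int64(5)), (210, np.int64(6)), (215, np.int64(6)), (220, np.int64(2)), (305, np.int64(2)), (310, np.int64(5)), (315, np.int64(6)), (320, np.int64(1))]
36 [(40, np.int64(3)), (45, np.int64(5)), (50, np.int64(5)), (55, np.int64(3)), (115, np.int64(4)), (120, np.int64(8)), (160, np.int64(1)), (165, np.int64(7)), (170, np.int64(8)), (175, np.int64(7)), (180, np.int64(7)), (185, np.int64(8)), (190, np.int64(8)), (195, np.int64(7)), (200, np.int64(7)), (205, np.int64(6)), (210, np.int64(6)), (215, np.int64(6)), (220, np.int64(6)), (225, np.int64(6)), (230, np.int64(5)), (235, np.int64(4)), (240, np.int64(1))]
42 [(40, np.int64(2)), (45, np.int64(5)), (50, np.int64(4)), (55, np.int64(2)), (120, np.int64(2)), (160, np.int64(1)), (165, np.int64(6)), (170, np.int64(5)), (175, np.int64(6)), (180, np.int64(4)), (185, np.int64(5)), (190, np.int64(5)), (195, np.int64(6)), (200, np.int64(5)), (205, np.int64(8)), (210, np.int64(7)), (215, np.int64(3)), (220, np.int64(6)), (225, np.int64(5)), (230, np.int64(6)), (235, np.int64(5)), (240, np.int64(5))]
```

The pointer followed the handle: it is at about 120° and the tool yaw is 119°. I'll keep turning.

jog_arm(deltas=[0,0,0,0,0,4,-1,0,0,0,0,0,8,-1,0,0,0,0,0,12,-1,0,0,0,0,0,16,-1,0,0,0,0,0,16,-1])

```text
time: 7.75
tool_pos: [0.5068, 0.1211, 0.0455]
tcp_rot: [-1.954, -2.46, 0.0]
wrist_force: [-2.7, 0.5, 4.9]
width: 0.118
grip_force: 61.2
```

```bash
sed -i 's/np.arange(0,361,5)/np.arange(60,151,3)/;s/i\*5,n/60+i*3,int(n)/' ptr.py; python3 st.py; python3 ptr.py
```

```text
7.75 [0.5068 0.1211 0.0455] yaw 103.08 z [-0. -0. -1.] [ 0.0001 -0.0008 -0.0255] q [ 0.187  0.139  2.083 -0.     0.92  -0.041] F [-2.73  0.52  4.9 ] M [ 0.112  0.364 -0.033] 0.11843392838610683 61.15256667137146
30 [(102, 2), (105, 3), (108, 3), (111, 4), (114, 4)]
36 [(105, 5), (108, 5), (111, 4), (114, 1)]
42 [(111, 1)]
```

jog_arm(deltas=[0,0,0,0,0,4,-1,0,0,0,0,0,8,-1,0,0,0,0,0,8,-1])

```text
time: 8.1
tool_pos: [0.5066, 0.1211, 0.0454]
tcp_rot: [-2.12, -2.318, 0.001]
wrist_force: [-2.4, 0.6, 6.0]
width: 0.115
grip_force: 61.2
```

```bash
python3 st.py; python3 ptr.py
```

```text
8.1 [0.5066 0.1211 0.0454] yaw 95.09 z [-0.001 -0.    -1.   ] [-0.     -0.0006 -0.0256] q [ 0.187  0.139  2.083 -0.     0.92   0.098] F [-2.42  0.6   5.97] M [ 0.076  0.399 -0.029] 0.11524147288588096 61.202441453933716
30 [(102, 2), (105, 3), (108, 3), (111, 4), (114, 4)]
36 [(105, 5), (108, 5), (111, 4), (114, 1)]
42 [(111, 1)]
```

jog_arm(deltas=[0,0,0,0,0,3,-1,0,0,0,0,0,6,-1,0,0,0,0,0,6,-1])

```text
time: 8.45
tool_pos: [0.5065, 0.1211, 0.0454]
tcp_rot: [-2.238, -2.204, 0.001]
wrist_force: [-1.7, 1.3, 5.6]
width: 0.118
grip_force: 61.2
```

```bash
python3 st.py; python3 ptr.py
```

```text
8.45 [0.5065 0.1211 0.0454] yaw 89.12 z [-0.001 -0.    -1.   ] [-0.0001 -0.0005 -0.0256] q [ 0.187  0.139  2.083 -0.     0.92   0.202] F [-1.75  1.34  5.57] M [0.113 0.455 0.02 ] 0.11847719251339167 61.24183237552643
30 [(102, 2), (105, 3), (108, 3), (111, 4), (114, 4)]
36 [(105, 5), (108, 5), (111, 4), (114, 1)]
42 [(111, 1)]
```

View pics/last.png

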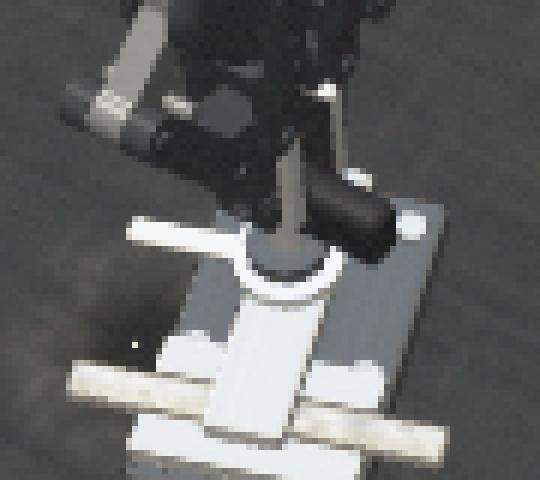

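The pointer lies left, from (245,240) to (130,228). The handle's near end is at about (380,230), turned well past the pointer line. I'll measure both angles.

```bash
python3 - <<'E'
from h import *
S=read_camera("scene")
g=lambda x,y:(x/6+215,y/6+200)
an=lambda d:np.degrees(np.arctan2(d[1],d[0]))
p1,p2=onz(S,*g(132,231),.042),onz(S,*g(235,243),.042)
o=onz(S,261.4,227,.078);print("ptr",an(p1-p2),an(p1-o))
# near-end bottom/right outline of handle, end centre top edge
for q,z in(((385,210),.078),((375,262),.060),((398,235),.069)): e=onz(S,*g(*q),z);print("handle",an(e-o)+180,np.hypot(*(e-o)[:2]))
# same on first picture: pointer end z0 (494,203)
f=lambda x,y:((x-396)/4.4+215,y/4.4+205)
print("ptr0",an(onz(S,*f(496,203),.042)-onz(S,*f(560,180),.042)),an(onz(S,*f(496,203),.042)-o))
e1,e2=onz(S,*f(520,143),.069),onz(S,*f(685,88),.069);print("h0",an(e1-e2))
E
```

```text
ptr 111.92338099513698 112.19750308393692
handle 91.02833760479197 0.030795663068894873
handle 83.63996327212432 0.029578935994476828
handle 92.02843258297197 0.033784106437211116
ptr0 144.70368721692572 146.36139129723864
h0 143.39590726203215
```

The pointer stopped at 112°, after about 33° of turn. The handle has gone about 54°, so it has slipped about 20°, inside the 7–34° window. I'll release and rise.

jog_arm(deltas=[0,0,0,0,0,0,-0.4,0,0,0,0,0,0,0,0,0,0,0,0,0,0,0,0,0,0,0,0,0,0,0,-0.03,0,0,0,0,0,0,-0.06,0,0,0,0,0,0,-0.11,0,0,0,0,0,0,-0.11,0,0,0,0])

```text
time: 9.35
tool_pos: [0.5123, 0.1221, 0.1627]
tcp_rot: [2.235, 2.197, 0.017]
wrist_force: [1.0, 0.1, 0.1]
width: 0.5
grip_force: 0.0
```

```bash
python3 st.py; python3 ptr.py; python3 - <<'E'
from h import *
S=read_camera("scene");g=cv2.cvtColor(S["color"],cv2.COLOR_BGR2GRAY)[205:255,240:295]
m=(g<48).astype(np.uint8);n,l,st,ce=cv2.connectedComponentsWithStats(m)
i=1+st[1:,4].argmax();ys,xs=np.where(l==i);print(st[i])
P=np.array([onz(S,x+240,y+205,.069)[:2] for x,y in zip(xs,ys)]);w,v=np.linalg.eigh(np.cov(P.T));print(P.mean(0),np.sqrt(12*w),np.degrees(np.arctan2(v[1,1],v[0,1])))
for r in m[::1]:print(''.join('#' if x else '.' for x in r))
E
```

```text
9.35 [0.5123 0.1221 0.1627] yaw 89.03 z [ 0.013  0.002 -1.   ] [-0.0014 -0.0075  0.0916] q [ 0.187  0.009  1.982 -0.     1.137  0.204] F [0.98 0.12 0.15] M [0.021 0.023 0.031] 0.49988227689243814 0.0
30 [(102, 2), (105, 3), (108, 3), (111, 4), (114, 4)]
36 [(105, 5), (108, 5), (111, 4), (114, 1)]
42 [(111, 1)]
[  3  18  38  21 208]
[0.49897167 0.11550593] [0.01080802 0.06686411] 91.93509342477049
.......................................................
.......................................................
.......................................................
.......................................................
.......................................................
.......................................................
.......................................................
.......................................................
.......................................................
.......................................................
.......................................................
.......................................................
............................
[... 1399 characters left out ...]
.......#####................
....................................##.................
.......................................................
.......................................................
.......................................................
.......................................................
.......................................................
.......................................................
.......................................................
.......................................................
.......................................................
.......................................................
#......................................................
```

jog_arm(deltas=[0,0,0,0,0,0,0,0,0,0,0,0,0,0])

```text
time: 9.65
tool_pos: [0.5054, 0.1208, 0.1531]
tcp_rot: [-2.239, -2.201, 0.005]
wrist_force: [-0.7, -0.1, -0.1]
width: 0.497
grip_force: 0.0
```

```bash
python3 -c "
from workcell import finish_job
print(finish_job())"
```

```text
the job is handed in; nothing more can be done
None
```

I tightened the clamp with the bar until its pointer stopped, turned the handle about 20° past it (7–34° allowed), let go and handed the job in at about 10 s; I never touched the empty clamp, and no verdict came back.

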